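# Nest the wax pans with their handles fanned

## Task

Put the set of three little wax-melting pans away as one nest: leave the large blue pan standing where it is, set the medium white pan inside it and the small red pan inside the white one, each sitting flat on the floor of the pan below. Fan the handles so that each clears the one below: seen from above, the white handle about 60 degrees anticlockwise from the blue pan's handle, and the red handle about 60 degrees further anticlockwise from the white one.

Things in the scene. Friction and masses are not known exactly. Their poses are not given: they have to be found in the camera images.
- pan_large: large blue pan, 600 g: rim 96 mm outside, 90 inside (foot 4 mm less in radius), 40 mm high, floor 4 mm. Origin: centre of the underside, z up, +x towards the handle: a wooden bar 14 wide, 12 thick, 85 long, rising outward at 20 degrees from the rim. Stays where it stands.
- pan_medium: medium white pan, about 120 g: rim 72 mm outside, 66 inside (foot 4 mm less in radius), 40 mm high, floor 4 mm. Origin: centre of the underside, z up, +x towards the handle: a wooden bar 14 wide, 12 thick, 85 long, rising outward at 20 degrees from the rim. Seated in the blue pan it stands 4 mm higher than it, with 9 mm play all round. Handle right over handle, it cannot sit flat.
- pan_small: small red pan, about 80 g: rim 50 mm outside, 44 inside (foot 4 mm less in radius), 40 mm high, floor 4 mm. Origin: centre of the underside, z up, +x towards the handle: a wooden bar 14 wide, 12 thick, 85 long, rising outward at 20 degrees from the rim. Seated in the white pan it stands 4 mm higher than it, with 8 mm play all round.
- pan_medium_grip (a point): the best place to pinch the medium pan's handle: on the handle's middle line, 71 mm from the pan's axis along the pan's +x and 55 mm above its underside; pinch across its 14 mm width, from above
- pan_small_grip (a point): the best place to pinch the small pan's handle: on the handle's middle line, 60 mm from the pan's axis along the pan's +x and 55 mm above its underside; pinch across its 14 mm width, from above
Mind the look-alikes: they are no part of the job. Several things look just like the pan_medium: the one meant starts farthest from the robot's base. Leave any turquoise look-alike of the pan_small alone.

How it is judged:
At the end, for the whole second after the job is handed in: White pan flat in blue, red flat in white: centred within 15 mm, underside 1 to 8 mm above that of the pan below, upright within 0.1 rad, at rest. Each handle 60 degrees (give or take about 25) anticlockwise of the one below, seen from above. Blue pan moved less than 50 mm (horizontal distance between pan_medium and pan_large below 0.015 m and z of pan_medium in the frame of pan_large between 0.001 and 0.008 m and angle between each of pan_medium, pan_small, pan_large's own z axis and vertical below 0.1 rad and x of pan_medium_grip in the frame of pan_large between 0.002 and 0.064 m and y of pan_medium_grip in the frame of pan_large above 0.026 m and linear speed of each of pan_medium, pan_small, pan_large below 0.02 m/s and horizontal distance between pan_small and pan_medium below 0.015 m and z of pan_small in the frame of pan_medium between 0.001 and 0.008 m and x of pan_small_grip in the frame of pan_medium between 0.002 and 0.056 m and y of pan_small_grip in the frame of pan_medium above 0.026 m and distance of pan_large from where it was at the start of the episode below 0.05 m); the robot touches nothing.
It also fails if it takes over 56 s, if anything falls off the work surface, if the arm or the gripper's body presses on something with over 40 N, if the wrist force passes 120 N, or if a joint passes its speed limit or range.

## Robot

A 6-joint arm with a two-finger parallel gripper is mounted at the origin on a cart in front of the work surface, level with it; the furniture and walls round the work are solid. World frame = base frame: x ahead of the robot, y to its left, z up, the work surface at z = 0. Lengths are in m, angles in rad, forces in N, time in s.
With the tool pointing down it reaches from about 0.3 to 0.775 m from the base axis. Payload 14.6 kg.
Tool frame: the origin (TCP) lies on the centre line of the jaws, within the pads' length; the fingertips stand 25 mm ahead of it and the grasp point (between the pads) lies 6 mm ahead of it; z points along the fingers, y is the line along which they close (so a half turn about z gives the same grasp; the last joint's range is limited). The gripper opens to 85 mm and grips with 20 to 120 N. Pads are 22 mm wide; open, the fingers measure 114 mm over their backs; the gripper's body (76 mm by 85 mm) begins 54 mm behind the grasp point. The pads swing forward as they close: fully open they stand 13 mm farther back than shut.
Start: joints at [1.094, 0.3, 1.521, -0, 1.321, -0.067], TCP at [0.219, 0.504, 0.233] pointing down, gripper open.
Joint ranges: [-3.03, 3.03], [-0.79, 2.21], [0.23, 2.52], [-1.04, 4.18], [0, 3.07], [-2.55, 2.55]. Speed limits (rad/s): [2.22, 2.22, 2.57, 3.14, 3.14, 3.14].

## Interface

Orientations are given as a unit quaternion [x, y, z, w].
In Python, from cell import env gives the robot as it stands.
- The arm moves only by the shell command python3 -m crank 'ROWS' [FORCE]. ROWS is JSON, a list of rows, each an object with "gripper": the closure, from -1 (fully open) to 1 (shut); "dp": the shift along the tool's x, y, z in cm, a list of three; "spin": the turn about the tool's z in rad. In form: [{"gripper": gripper, "dp": [tx, ty, tz], "spin": spin}, ...]. A call has 1 to 20 rows; each row is the pose to reach, as a shift and turn from the pose commanded when the call began, along the tool's axes at that moment; what a row does not reach only later rows make up. A row lasts 1/10 s, in which the tool goes at most 50 mm and 8.59 degrees, less where a joint would pass 70% of its speed; a pose out of reach is approached as far as the arm can. A call with a gripper value outside its range is refused whole. The fingers move at their own pace and stop on an object; FORCE is the grip in N (left out, the last holds). Time passes only in rows, so rows that repeat a pose let the fingers close. It gives the time, the measured TCP pose, the force, the opening and the grip force at its end, in the units of the state.
- env.get_obs(): the state, without advancing time (a new reading comes with each control period).
- env.get_image(name): name is "scene" or "side" or "wrist"; returns (picture, depth): 400x640x3 uint8, red, green, blue; 400x640 float32, m along the optical axis (not along the pixel's ray), 0 where there is no reading.
- env.camera_params(name): a dict with "fx", "fy", "cx", "cy" (pixels), "distortion" ([k1, k2, p1, p2, k3] as OpenCV has them; the pictures are not rectified), "origin" and "orientation" of the camera in the world. Camera axes: x right, y down, z forward; pixel columns grow to the right and rows downward; lengths in m; the calibration is good to about 2 mm. A picture is of the moment at which its call begins: read the wrist's pose just before it. camera_params takes no time and is no camera call; for the wrist camera it gives the pose at the moment of the call.
- env.close_job(): hands the job in; it is judged then, once.
The state is a dict: "time": time; "qpos": joint angles; "joint_vel": joint speeds; "joint_efforts": joint torques, N m; "eef_pos": TCP position; "tcp_rot": TCP orientation; "wrist_force": force on the tool from outside, world axes, zero at the start; "torque": the same for the moment, N m; "width": finger opening in m; "gripper_force": force on a finger pad.
Only numpy, scipy, OpenCV 4.12 (cv2) and the standard library are available. Lean on these libraries where they do the work, as an engineer would, in place of code of your own. Each camera call takes 0.05 s, during which the arm holds its last target. There are 200 camera calls.

## Working session

There is one attempt and no reset: what is moved stays moved. The work goes in short steps, Python scripts to look and compute and a shell command to move; the robot and the scene stay as the last step left them, time stands still between calls to the robot, and variables do not carry over. Pictures are saved under pics/ and viewed, at most 10 in all, crops included, and the job is handed in when it is done.

```bash
ls; mkdir -p pics
cat > h.py <<'E'
import numpy as np, cv2
from cell import env
from scipy.spatial.transform import Rotation as R
def cam(n):
    p=env.camera_params(n); K=np.array([[p['fx'],0,p['cx']],[0,p['fy'],p['cy']],[0,0,1]])
    o=p['orientation']; o=np.array(o)
    M=R.from_quat(o).as_matrix() if o.size==4 else o.reshape(3,3)
    return K,np.array(p['distortion'],float),np.array(p['origin']),M
def shot(n,f=None):
    c=cam(n); im,d=env.get_image(n)
    if f: cv2.imwrite('pics/'+f,im[:,:,::-1])
    return im,d,c
def rays(uv,c):
    K,D,o,M=c
    q=cv2.undistortPoints(np.asarray(uv,float).reshape(-1,1,2),K,D).reshape(-1,2)
    return np.c_[q,np.ones(len(q))]@M.T
def onplane(uv,c,z):
    r=rays(uv,c); return c[2]+r*((z-c[2][2])/r[:,2])[:,None]
def cloud(d,c):
    v,u=np.nonzero(d>0); P=np.full(d.shape+(3,),np.nan)
    P[v,u]=c[2]+rays(np.c_[u,v],c)*d[v,u][:,None]
    return P
E
python3 - <<'E'
from h import *
for n in ['scene','side']:
    im,d,c=shot(n,n+'0.png'); print(n,c[2],c[3][:,2],(d>0).mean())
    np.savez(n+'0.npz',im=im,d=d)
print(env.get_obs())
E
```

```text
pics
scene [-0.28027751 -0.40313273  1.07597876] [ 0.6188987   0.31854755 -0.71797762] 0.99611328125
side [0.41274754 0.91826134 0.838261  ] [ 0.11958195 -0.74719391 -0.65375945] 0.96690625
{'time': 0.1, 'qpos': array([ 1.09438797e+00,  3.00440502e-01,  1.52154814e+00,  1.28108699e-06,
        1.32068660e+00, -6.65777960e-02]), 'joint_vel': array([ 0.00125184, -0.00044164, -0.0023883 ,  0.00106762,  0.00047882,
        0.00015363]), 'joint_efforts': array([ 3.24487905e-05, -5.44384396e+01, -3.62366652e+01, -9.60663647e-05,
        3.08195027e-03, -2.77387329e-06]), 'eef_pos': array([0.2190419 , 0.50426563, 0.23255203]), 'tcp_rot': array([ 2.03484340e-01,  9.79078051e-01, -5.21302437e-04, -1.45757120e-04]), 'wrist_force': array([ 0.0975529 , -0.86725758, -1.0097501 ]), 'torque': array([-0.02145118,  0.03421965, -0.00378623]), 'gripper_force': 0.0, 'width': 0.08533702481679777}
```

View pics/scene0.png

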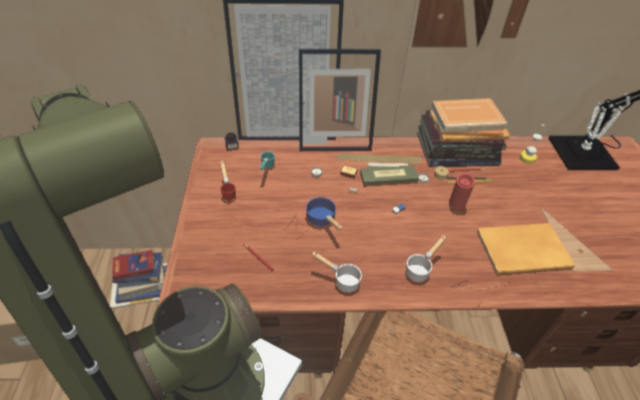

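View pics/side0.png

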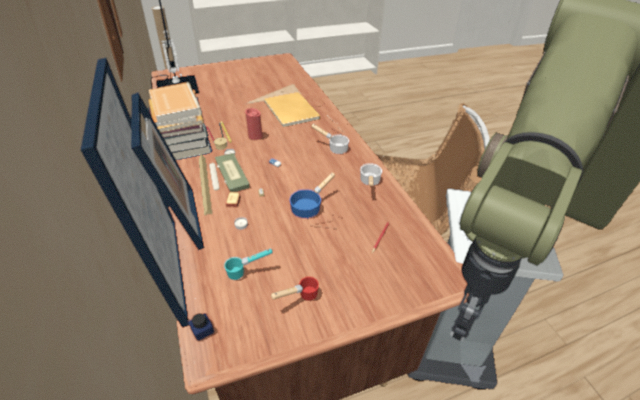

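The scene view shows the red pan at (228,190), blue at (321,212), whites at (348,278) and (419,268), and a turquoise decoy at (267,160). The side view shows the same pans: red (309,289), blue (306,204), whites (371,175) and (339,145).

```bash
cat >> h.py <<'E'
def circ(xy):
    for _ in range(6):
        s=np.linalg.lstsq(np.c_[2*xy,np.ones(len(xy))],(xy**2).sum(1),rcond=None)[0]
        r=np.sqrt(s[2]+s[:2]@s[:2]); e=abs(np.hypot(*(xy-s[:2]).T)-r); k=e<max(2*np.median(e),.002)
        xy=xy[k]
    return s[:2],r
def pan(P,guess,R0,zb=0.):
    """centre from near-rim-height points, handle dir from points above the rim"""
    d=np.hypot(P[...,0]-guess[0],P[...,1]-guess[1]); z=P[...,2]-zb
    rim=P[(d<R0+.02)&(z>.034)&(z<.046)][:,:2]
    c,r=circ(rim)
    dd=np.hypot(P[...,0]-c[0],P[...,1]-c[1])
    h=P[(dd>R0+.012)&(dd<R0+.085)&(z>.047)&(z<.09)]
    m=np.median(h[:,:2],0)-c
    return c,r,len(rim),np.degrees(np.arctan2(m[1],m[0])),np.hypot(*m),len(h),np.nanmax(h[:,2]) if len(h) else 0
E
python3 - <<'E'
from h import *
px={'scene':dict(red=(228,190),blue=(321,212),wA=(348,278),wB=(419,268)),'side':dict(red=(309,289),blue=(306,204),wA=(371,175),wB=(339,145))}
Rr=dict(red=.025,blue=.048,wA=.036,wB=.036)
for n in px:
    f=np.load(n+'0.npz'); c=cam(n); P=cloud(f['d'],c)
    for k,uv in px[n].items():
        g=onplane([uv],c,.03)[0]
        try: o=pan(P,g,Rr[k]); print(n,k,g.round(3),o[0].round(4),*[round(float(x),4) for x in o[1:]], 'base dist',round(float(np.hypot(*o[0])),3))
        except Exception as e: print(n,k,g,e)
E
```

```text
scene red [0.526 0.334 0.03 ] [0.5258 0.3347] 0.0232 80.0 44.8217 0.0685 75.0 0.0782 base dist 0.623
scene blue [0.589 0.02  0.03 ] [0.5967 0.0264] 0.0463 134.0 -126.4122 0.096 78.0 0.077 base dist 0.597
scene wA [ 0.404 -0.162  0.03 ] [ 0.4094 -0.159 ] 0.0341 144.0 93.6649 0.0811 129.0 0.0784 base dist 0.439
scene wB [ 0.533 -0.324  0.03 ] [ 0.5391 -0.3209] 0.0346 136.0 -18.1837 0.0795 114.0 0.0762 base dist 0.627
side red [0.524 0.342 0.03 ] [0.5271 0.335 ] 0.0232 111.0 46.201 0.0717 169.0 0.0761 base dist 0.625
side blue [0.592 0.038 0.03 ] [0.597  0.0269] 0.046 134.0 -126.0522 0.0915 95.0 0.0766 base dist 0.598
side wA [ 0.408 -0.144  0.03 ] [ 0.4104 -0.1575] 0.0336 77.0 91.9248 0.0924 40.0 0.0743 base dist 0.44
side wB [ 0.536 -0.301  0.03 ] [ 0.5396 -0.3192] 0.0346 74.0 -16.569 0.0801 70.0 0.0732 base dist 0.627
```

```bash
cat >> h.py <<'E'
def rel(x,y,z,az):
    o=env.get_obs(); M=R.from_quat(o['tcp_rot']).as_matrix()
    a=np.degrees(np.arctan2(M[1,0],M[0,0])); s=-((az-a+180)%360-180)
    print('t',round(o['time'],2),'p',o['eef_pos'].round(4),'az',round(a,1),'dp cm',(M.T@(np.array([x,y,z])-o['eef_pos'])*100).round(2),'spin',round(np.radians(s),3),'w',round(o['width'],4))
E
python3 - <<'E'
from h import *
rel(.607,-.341,.16,162.6)
E
```

```text
t 0.1 p [0.219  0.5043 0.2326] az 156.5 dp cm [-69.26 -62.06   7.32] spin -0.106 w 0.0853
```

```bash
python3 -m crank '[{"gripper":-1,"dp":[-69.3,-62.1,5],"spin":-0.106},{"gripper":-1,"dp":[-69.3,-62.1,5],"spin":-0.106},{"gripper":-1,"dp":[-69.3,-62.1,5],"spin":-0.106},{"gripper":-1,"dp":[-69.3,-62.1,5],"spin":-0.106},{"gripper":-1,"dp":[-69.3,-62.1,5],"spin":-0.106},{"gripper":-1,"dp":[-69.3,-62.1,5],"spin":-0.106},{"gripper":-1,"dp":[-69.3,-62.1,5],"spin":-0.106},{"gripper":-1,"dp":[-69.3,-62.1,5],"spin":-0.106},{"gripper":-1,"dp":[-69.3,-62.1,5],"spin":-0.106},{"gripper":-1,"dp":[-69.3,-62.1,5],"spin":-0.106},{"gripper":-1,"dp":[-69.3,-62.1,5],"spin":-0.106},{"gripper":-1,"dp":[-69.3,-62.1,5],"spin":-0.106},{"gripper":-1,"dp":[-69.3,-62.1,5],"spin":-0.106},{"gripper":-1,"dp":[-69.3,-62.1,5],"spin":-0.106},{"gripper":-1,"dp":[-69.3,-62.1,5],"spin":-0.106},{"gripper":-1,"dp":[-69.3,-62.1,5],"spin":-0.106},{"gripper":-1,"dp":[-69.3,-62.1,5],"spin":-0.106},{"gripper":-1,"dp":[-69.3,-62.1,5],"spin":-0.106},{"gripper":-1,"dp":[-69.3,-62.1,5],"spin":-0.106},{"gripper":-1,"dp":[-69.3,-62.1,5],"spin":-0.106}]' 80
python3 - <<'E'
from h import *
rel(.607,-.341,.061,162.6)
E
```

```text
time: 2.1
eef_pos: [0.6071, -0.3445, 0.1807]
tcp_rot: [0.153, 0.988, 0.0, -0.001]
wrist_force: [-1.0, 0.1, -0.8]
width: 0.0856
gripper_force: 0.0
t 2.1 p [ 0.6071 -0.3445  0.1807] az 162.4 dp cm [ 0.09  0.33 11.97] spin -0.003 w 0.0856
```

```bash
python3 -m crank '[{"gripper":-1,"dp":[0,0,0],"spin":0},{"gripper":-1,"dp":[0,0,0],"spin":0}]'
python3 - <<'E'
from h import *
im,d,c=shot('wrist','w1.png'); P=cloud(d,c); np.savez('w1.npz',im=im,d=d)
rel(.607,-.341,.061,162.6)
try: print(pan(P,(.539,-.320),.036))
except Exception as e: print(e)
E
```

```text
time: 2.3
eef_pos: [0.6072, -0.3403, 0.1831]
tcp_rot: [0.151, 0.989, 0.0, -0.0]
wrist_force: [0.9, 0.2, 0.4]
width: 0.0853
gripper_force: 0.0
t 2.35 p [ 0.6073 -0.3402  0.1835] az 162.6 dp cm [ 1.000e-02 -8.000e-02  1.225e+01] spin 0.001 w 0.0853
(array([ 0.54031687, -0.32142311]), np.float64(0.033876356606390455), 1225, np.float64(-17.670968159714665), np.float64(0.07964911359676839), 1462, np.float64(0.07409751563086289))
```

View pics/w1.png

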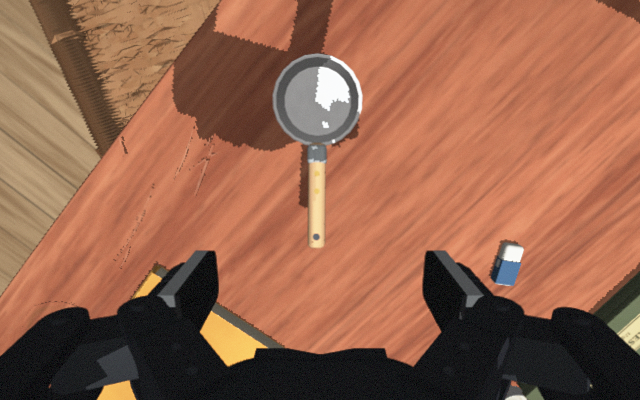

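The wrist view shows the target white pan at (318,100), its handle running down to (316,245) along the tool's x and centred between the jaws. The measured centre agrees with the earlier fit.

```bash
python3 -m crank '[{"gripper":-1,"dp":[0,-0.15,4],"spin":0},{"gripper":-1,"dp":[0,-0.15,8],"spin":0},{"gripper":-1,"dp":[0,-0.15,11],"spin":0},{"gripper":-1,"dp":[0,-0.15,12.25],"spin":0},{"gripper":-1,"dp":[0,-0.15,12.25],"spin":0},{"gripper":0.3,"dp":[0,-0.15,12.25],"spin":0},{"gripper":0.6,"dp":[0,-0.15,12.25],"spin":0},{"gripper":1,"dp":[0,-0.15,12.25],"spin":0},{"gripper":1,"dp":[0,-0.15,12.25],"spin":0},{"gripper":1,"dp":[0,-0.15,12.25],"spin":0},{"gripper":1,"dp":[0,-0.15,12.25],"spin":0},{"gripper":1,"dp":[0,-0.15,12.25],"spin":0},{"gripper":1,"dp":[0,-0.15,12.25],"spin":0},{"gripper":1,"dp":[0,-0.15,12.25],"spin":0}]' 80
```

```text
time: 3.75
eef_pos: [0.6072, -0.3429, 0.0611]
tcp_rot: [0.151, 0.988, -0.0, 0.001]
wrist_force: [2.3, -0.9, 5.0]
width: 0.0088
gripper_force: 78.7
```

```bash
python3 -m crank '[{"gripper":1,"dp":[0,0,-2],"spin":0},{"gripper":1,"dp":[0,0,-4],"spin":0},{"gripper":1,"dp":[0,0,-7],"spin":0},{"gripper":1,"dp":[0,0,-10],"spin":0},{"gripper":1,"dp":[0,0,-10],"spin":0},{"gripper":1,"dp":[0,0,-10],"spin":0},{"gripper":1,"dp":[0,0,-10],"spin":0}]'
python3 - <<'E'
from h import *
im,d,c=shot('wrist','w2.png'); P=cloud(d,c)
rel(.626,-.038,.161,114)
q=P[60:150,240:400].reshape(-1,3); q=q[q[:,2]>.08]; print(q.min(0),q.max(0),len(q))
k=(q[:,2]>.12)
if k.sum()>50:
    e=q[k]; cc,r=circ(e[:,:2]); print(cc,r)
im,d,c=shot('scene','s2.png')
E
```

```text
time: 4.45
eef_pos: [0.6062, -0.3423, 0.1586]
tcp_rot: [0.151, 0.988, 0.001, -0.001]
wrist_force: [0.2, -0.4, -1.5]
width: 0.0082
gripper_force: 78.6
t 4.5 p [ 0.6063 -0.3424  0.1586] az 162.6 dp cm [ 7.22 29.63 -0.19] spin 0.848 w 0.0085
[ 0.51457209 -0.35722961  0.0892782 ] [ 0.57209088 -0.28660236  0.13274635] 12551
[ 0.54179509 -0.3220573 ] 0.03313116207112362
```

View pics/w2.png

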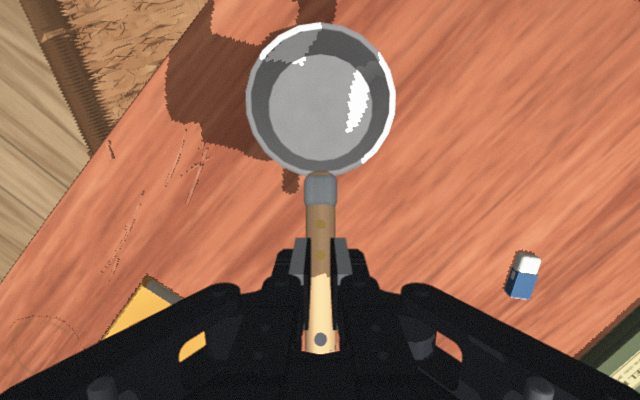

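The white pan is held: its bowl is at (321,98) and the handle sits between the pads at (320,270). Next I check the droop.

```bash
cat >> h.py <<'E'
def hang(P,az,rf,g,h=.04):
    """tilt of a held pan from its floor; P cloud, g centre guess; rim centre and height of floor there"""
    o=env.get_obs()['eef_pos']
    q=P[np.hypot(P[...,0]-g[0],P[...,1]-g[1])<rf]; q=q[q[:,2]>.0]
    q=q[abs(q[:,2]-np.median(q[:,2]))<.012]
    for _ in range(5):
        A=np.c_[q[:,:2]-g,np.ones(len(q))]; s=np.linalg.lstsq(A,q[:,2],rcond=None)[0]; e=abs(A@s-q[:,2]); q=q[e<=max(2*np.median(e),.001)]
    u=np.array([np.cos(np.radians(az)),np.sin(np.radians(az))])
    print('floor z',s[2].round(4),'slope along handle',(s[:2]@u).round(3),'across',(s[:2]@[-u[1],u[0]]).round(3),'tcp z-floor',(o[2]-s[2]).round(4))
E
python3 - <<'E'
from h import *
im,d,c=shot('wrist'); P=cloud(d,c)
g=np.array([.541,-.321]); hang(P,-17.4,.022,g)
q=P[(np.hypot(*(P[...,:2]-g).transpose(2,0,1))<.05)]
for lo in np.arange(.11,.14,.004):
    e=q[(q[:,2]>lo)&(q[:,2]<lo+.004)]; print(lo,len(e),e[:,:2].mean(0).round(3) if len(e) else '')
E
```

```text
floor z 0.0935 slope along handle 0.087 across 0.002 tcp z-floor 0.0656
0.11 753 [ 0.535 -0.32 ]
0.114 825 [ 0.535 -0.32 ]
0.11800000000000001 882 [ 0.534 -0.32 ]
0.12200000000000001 1051 [ 0.532 -0.32 ]
0.126 2093 [ 0.53  -0.318]
0.13 1135 [ 0.563 -0.328]
0.134 27 [ 0.572 -0.332]
0.138 285 [ 0.575 -0.333]
```

```bash
python3 -m crank '[{"gripper":1,"dp":[0.5,2,-2],"spin":0.08},{"gripper":1,"dp":[1.5,6,-2],"spin":0.2},{"gripper":1,"dp":[2.5,10,-2],"spin":0.3},{"gripper":1,"dp":[3.5,14,-2],"spin":0.4},{"gripper":1,"dp":[4.5,18,-2],"spin":0.5},{"gripper":1,"dp":[5.4,22,-2],"spin":0.6},{"gripper":1,"dp":[6.2,25.5,-2],"spin":0.7},{"gripper":1,"dp":[6.9,28.2,-2],"spin":0.8},{"gripper":1,"dp":[7.2,29.6,-2],"spin":0.848},{"gripper":1,"dp":[7.2,29.6,-2],"spin":0.848},{"gripper":1,"dp":[7.2,29.6,-2],"spin":0.848},{"gripper":1,"dp":[7.2,29.6,-2],"spin":0.848}]'
python3 - <<'E'
from h import *
im,d,c=shot('wrist','w3.png'); P=cloud(d,c)
rel(.6259,-.0383,.066,113.8)
hang(P,-66.2,.022,np.array([.597,.0266]))
im,d,c=shot('scene','s3.png'); im,d,c=shot('side','d3.png');
E
```

```text
time: 5.8
eef_pos: [0.6266, -0.0396, 0.1803]
tcp_rot: [0.545, 0.839, -0.0, -0.0]
wrist_force: [0.1, 0.0, -2.4]
width: 0.0085
gripper_force: 79.1
t 5.85 p [ 0.6266 -0.0397  0.1804] az 114.0 dp cm [ 1.500e-01 -1.000e-02  1.144e+01] spin 0.003 w 0.0083
floor z 0.1139 slope along handle 0.096 across 0.003 tcp z-floor 0.0664
```

View pics/w3.png

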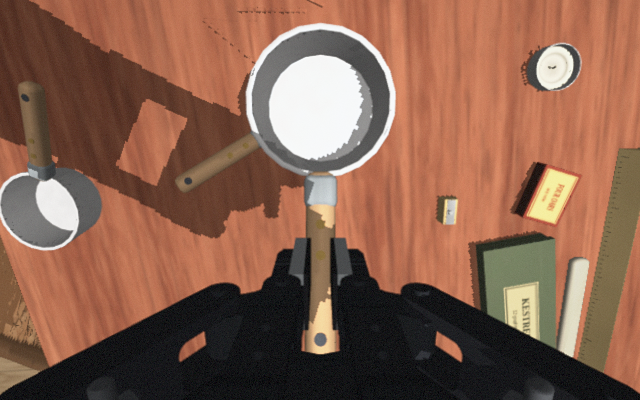

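White now hangs above blue at (320,100). The blue handle shows at lower left (185,182), so white is anticlockwise of it as required. I'll lower and watch the force.

```bash
python3 -m crank '[{"gripper":1,"dp":[0.15,0,3],"spin":0},{"gripper":1,"dp":[0.15,0,6],"spin":0},{"gripper":1,"dp":[0.15,0,8],"spin":0},{"gripper":1,"dp":[0.15,0,9],"spin":0},{"gripper":1,"dp":[0.15,0,9.8],"spin":0},{"gripper":1,"dp":[0.15,0,10.4],"spin":0},{"gripper":1,"dp":[0.15,0,10.8],"spin":0},{"gripper":1,"dp":[0.15,0,10.8],"spin":0},{"gripper":1,"dp":[0.15,0,10.8],"spin":0}]'
```

```text
time: 6.85
eef_pos: [0.6264, -0.0373, 0.0731]
tcp_rot: [0.545, 0.839, 0.0, 0.0]
wrist_force: [-0.3, -0.8, -0.8]
width: 0.0088
gripper_force: 80.0
```

```bash
python3 -m crank '[{"gripper":1,"dp":[0,0,0.2],"spin":0},{"gripper":1,"dp":[0,0,0.4],"spin":0},{"gripper":1,"dp":[0,0,0.6],"spin":0},{"gripper":1,"dp":[0,0,0.6],"spin":0},{"gripper":1,"dp":[0,0,0.6],"spin":0}]'
python3 - <<'E'
from h import *
im,d,c=shot('wrist'); P=cloud(d,c)
rel(.6259,-.0383,.066,113.8)
hang(P,-66.2,.022,np.array([.597,.0266]))
E
```

```text
time: 7.35
eef_pos: [0.626, -0.0372, 0.0665]
tcp_rot: [0.545, 0.839, -0.0, -0.0]
wrist_force: [-1.0, 0.9, 0.8]
width: 0.0084
gripper_force: 82.4
t 7.4 p [ 0.626  -0.0372  0.0665] az 114.0 dp cm [-0.09 -0.06  0.05] spin 0.004 w 0.0085
floor z 0.007 slope along handle 0.012 across 0.002 tcp z-floor 0.0595
```

```bash
python3 -m crank '[{"gripper":0.8,"dp":[0,0,0.05],"spin":0},{"gripper":0.6,"dp":[0,0,0.05],"spin":0},{"gripper":0.4,"dp":[0,0,0.05],"spin":0},{"gripper":0.2,"dp":[0,0,0.05],"spin":0},{"gripper":0.2,"dp":[0,0,0.05],"spin":0},{"gripper":0.2,"dp":[0,0,0.05],"spin":0},{"gripper":0.2,"dp":[0,0,-1.5],"spin":0},{"gripper":0.2,"dp":[0,0,-4],"spin":0},{"gripper":0.2,"dp":[0,0,-8],"spin":0},{"gripper":0.2,"dp":[0,0,-12],"spin":0},{"gripper":-0.5,"dp":[0,0,-14],"spin":0},{"gripper":-1,"dp":[0,0,-14],"spin":0},{"gripper":-1,"dp":[0,0,-14],"spin":0}]'
python3 - <<'E'
from h import *
im,d,c=shot('wrist','w4.png'); P=cloud(d,c)
hang(P,-66.2,.022,np.array([.597,.0266]))
print(pan(P,(.597,.0266),.036,.004))
im,d,c=shot('side'); P=cloud(d,c); print(pan(P,(.5265,.335),.025))
rel(.568,.378,.161,225.5)
E
```

```text
time: 8.7
eef_pos: [0.626, -0.0373, 0.2071]
tcp_rot: [0.545, 0.839, 0.0, 0.0]
wrist_force: [-0.3, -0.1, -0.9]
width: 0.0763
gripper_force: 0.0
floor z 0.0067 slope along handle 0.003 across 0.002 tcp z-floor 0.1994
(array([0.59686213, 0.02441957]), np.float64(0.040626230301216544), 2125, np.float64(-114.76596225943754), np.float64(0.0802066215425624), 2613, np.float64(0.07805306532665207))
(array([0.52776714, 0.3352483 ]), np.float64(0.02372104339158052), 108, np.float64(46.76579520360386), np.float64(0.07154170479331091), 168, np.float64(0.07559799767012909))
t 8.8 p [ 0.6257 -0.0373  0.2056] az 114.0 dp cm [40.28 11.63  4.48] spin -1.946 w 0.085
```

View pics/w4.png

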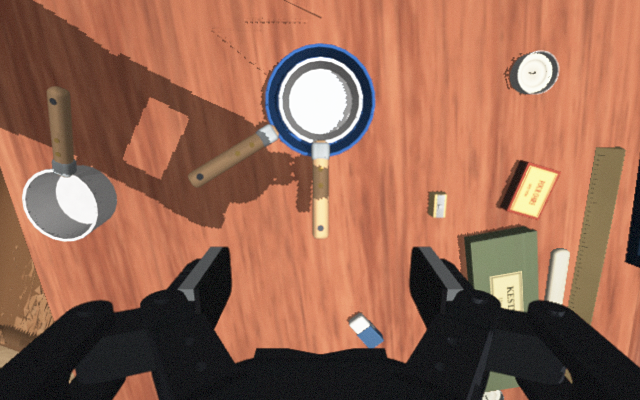

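White sits flat and concentric in blue, both at (320,100), with the white handle at (321,200) and the blue at (230,155). Next is the red pan.

```bash
python3 -m crank '[{"gripper":-1,"dp":[3,1,2.5],"spin":-0.14},{"gripper":-1,"dp":[6,2,2.5],"spin":-0.28},{"gripper":-1,"dp":[9,3,2.5],"spin":-0.42},{"gripper":-1,"dp":[12,3.5,2.5],"spin":-0.56},{"gripper":-1,"dp":[15,4.5,2.5],"spin":-0.7},{"gripper":-1,"dp":[18,5.5,2.5],"spin":-0.84},{"gripper":-1,"dp":[21,6,2.5],"spin":-0.98},{"gripper":-1,"dp":[24,7,2.5],"spin":-1.12},{"gripper":-1,"dp":[27,8,2.5],"spin":-1.26},{"gripper":-1,"dp":[30,8.5,2.5],"spin":-1.4},{"gripper":-1,"dp":[33,9.5,2.5],"spin":-1.54},{"gripper":-1,"dp":[36,10.5,2.5],"spin":-1.68},{"gripper":-1,"dp":[38.5,11,2.5],"spin":-1.82},{"gripper":-1,"dp":[40.3,11.6,2.5],"spin":-1.946},{"gripper":-1,"dp":[40.3,11.6,2.5],"spin":-1.946},{"gripper":-1,"dp":[40.3,11.6,2.5],"spin":-1.946},{"gripper":-1,"dp":[40.3,11.6,2.5],"spin":-1.946},{"gripper":-1,"dp":[40.3,11.6,2.5],"spin":-1.946}]'
python3 - <<'E'
from h import *
im,d,c=shot('wrist','w5.png'); P=cloud(d,c)
o=pan(P,(.527,.335),.025); print(o)
a=np.radians(o[3]); g=o[0]+.06*np.array([np.cos(a),np.sin(a)])
rel(g[0],g[1],.061,o[3]+180)
E
```

```text
time: 10.6
eef_pos: [0.5684, 0.3771, 0.1815]
tcp_rot: [-0.386, 0.923, -0.0, -0.0]
wrist_force: [0.5, -0.2, 0.4]
width: 0.0855
gripper_force: 0.0
(array([0.52689193, 0.33419237]), np.float64(0.02290271339644249), 802, np.float64(45.08412448655762), np.float64(0.06749122708501508), 1471, np.float64(0.07402650651289763))
t 10.65 p [0.5684 0.3772 0.1816] az -134.6 dp cm [-0.02 -0.1  12.06] spin 0.005 w 0.0854
```

View pics/w5.png

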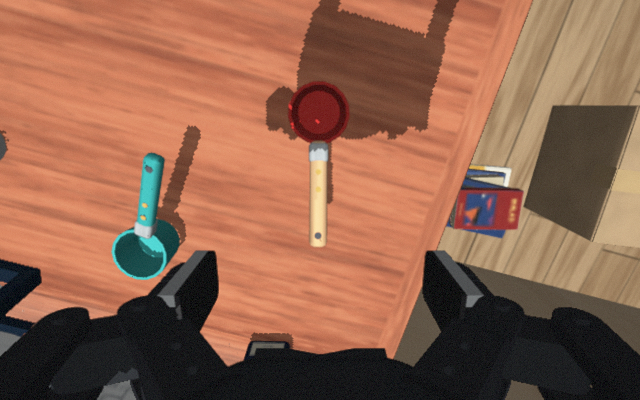

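The red pan is at (320,112), its handle running to (318,240) and centred between the jaws; the turquoise decoy is well to the left at (145,250).

```bash
python3 -m crank '[{"gripper":-1,"dp":[0,-0.1,4],"spin":0},{"gripper":-1,"dp":[0,-0.1,8],"spin":0},{"gripper":-1,"dp":[0,-0.1,11],"spin":0},{"gripper":-1,"dp":[0,-0.1,12],"spin":0},{"gripper":-1,"dp":[0,-0.1,12],"spin":0},{"gripper":0.3,"dp":[0,-0.1,12],"spin":0},{"gripper":0.6,"dp":[0,-0.1,12],"spin":0},{"gripper":1,"dp":[0,-0.1,12],"spin":0},{"gripper":1,"dp":[0,-0.1,12],"spin":0},{"gripper":1,"dp":[0,-0.1,12],"spin":0},{"gripper":1,"dp":[0,-0.1,12],"spin":0},{"gripper":1,"dp":[0,-0.1,12],"spin":0},{"gripper":1,"dp":[0,-0.1,12],"spin":0},{"gripper":1,"dp":[0,-0.1,10],"spin":0},{"gripper":1,"dp":[0,-0.1,7],"spin":0},{"gripper":1,"dp":[0,-0.1,3],"spin":0},{"gripper":1,"dp":[0,-0.1,0],"spin":0},{"gripper":1,"dp":[0,-0.1,0],"spin":0},{"gripper":1,"dp":[0,-0.1,0],"spin":0}]' 100
python3 - <<'E'
from h import *
im,d,c=shot('wrist','w6.png'); P=cloud(d,c)
hang(P,45.1,.015,np.array([.5269,.3342]))
rel(.597+.06*np.cos(np.radians(-6)),.0268+.06*np.sin(np.radians(-6)),.185,174)
E
```

```text
time: 12.55
eef_pos: [0.5686, 0.3772, 0.1813]
tcp_rot: [-0.387, 0.922, -0.0, -0.0]
wrist_force: [-0.8, 0.1, -2.2]
width: 0.0067
gripper_force: 98.9
floor z 0.1167 slope along handle 0.073 across 0.002 tcp z-floor 0.0635
t 12.6 p [0.5684 0.377  0.1802] az -134.5 dp cm [ 19.24 -31.28  -0.45] spin 0.899 w 0.0066
```

View pics/w6.png

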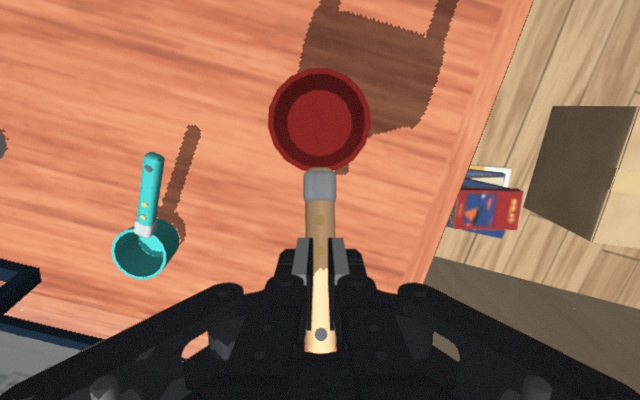

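The red pan is held level enough, with its bowl at (320,120). I'll carry it over the nest.

```bash
python3 -m crank '[{"gripper":1,"dp":[1,-1.6,-0.5],"spin":0.05},{"gripper":1,"dp":[3,-4.9,-0.5],"spin":0.14},{"gripper":1,"dp":[5,-8.1,-0.5],"spin":0.23},{"gripper":1,"dp":[7,-11.4,-0.5],"spin":0.33},{"gripper":1,"dp":[9,-14.6,-0.5],"spin":0.42},{"gripper":1,"dp":[11,-17.9,-0.5],"spin":0.51},{"gripper":1,"dp":[13,-21.1,-0.5],"spin":0.61},{"gripper":1,"dp":[15,-24.4,-0.5],"spin":0.7},{"gripper":1,"dp":[17,-27.6,-0.5],"spin":0.79},{"gripper":1,"dp":[18.5,-30,-0.5],"spin":0.86},{"gripper":1,"dp":[19.2,-31.3,-0.5],"spin":0.9},{"gripper":1,"dp":[19.2,-31.3,-0.5],"spin":0.9},{"gripper":1,"dp":[19.2,-31.3,-0.5],"spin":0.9},{"gripper":1,"dp":[19.2,-31.3,-0.5],"spin":0.9}]'
python3 - <<'E'
from h import *
im,d,c=shot('wrist','w7.png'); P=cloud(d,c)
hang(P,-6,.015,np.array([.597,.0268]))
rel(.6567,.0205,.069,174)
E
```

```text
time: 14.0
eef_pos: [0.6573, 0.0223, 0.1864]
tcp_rot: [0.052, 0.999, 0.0, -0.0]
wrist_force: [-0.2, 0.5, -1.1]
width: 0.0065
gripper_force: 98.9
floor z 0.1217 slope along handle 0.068 across 0.003 tcp z-floor 0.0648
t 14.05 p [0.6573 0.0223 0.1865] az 174.1 dp cm [ 0.04 -0.19 11.75] spin 0.001 w 0.0066
```

View pics/w7.png

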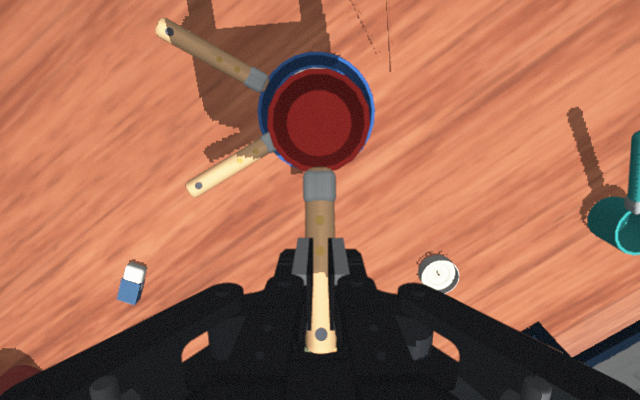

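Red hangs over the nest at (320,120), with blue at (316,110) and the white and blue handles to the left at (220,165) and (215,55). I'll lower it.

```bash
python3 -m crank '[{"gripper":1,"dp":[0,-0.15,3],"spin":0},{"gripper":1,"dp":[0,-0.15,6],"spin":0},{"gripper":1,"dp":[0,-0.15,8],"spin":0},{"gripper":1,"dp":[0,-0.15,9],"spin":0},{"gripper":1,"dp":[0,-0.15,9.8],"spin":0},{"gripper":1,"dp":[0,-0.15,10.4],"spin":0},{"gripper":1,"dp":[0,-0.15,10.8],"spin":0},{"gripper":1,"dp":[0,-0.15,11.1],"spin":0},{"gripper":1,"dp":[0,-0.15,11.4],"spin":0},{"gripper":1,"dp":[0,-0.15,11.6],"spin":0},{"gripper":1,"dp":[0,-0.15,11.6],"spin":0},{"gripper":1,"dp":[0,-0.15,11.6],"spin":0}]'
python3 - <<'E'
from h import *
im,d,c=shot('wrist','w8.png'); P=cloud(d,c)
hang(P,-6,.015,np.array([.597,.0268]))
rel(.6567,.0205,.069,174)
E
```

```text
time: 15.25
eef_pos: [0.6574, 0.0195, 0.0707]
tcp_rot: [0.053, 0.999, -0.0, -0.0]
wrist_force: [0.3, -0.4, -0.0]
width: 0.0063
gripper_force: 102.5
floor z 0.0108 slope along handle 0.008 across 0.004 tcp z-floor 0.0599
t 15.3 p [0.6574 0.0195 0.0707] az 173.9 dp cm [0.08 0.09 0.17] spin -0.001 w 0.0061
```

```bash
python3 -m crank '[{"gripper":0.8,"dp":[0,0,0],"spin":0},{"gripper":0.6,"dp":[0,0,0],"spin":0},{"gripper":0.4,"dp":[0,0,0],"spin":0},{"gripper":0.3,"dp":[0,0,0],"spin":0},{"gripper":0.3,"dp":[0,0,0],"spin":0},{"gripper":0.3,"dp":[0,0,0],"spin":0},{"gripper":0.3,"dp":[0,0,-1.5],"spin":0},{"gripper":0.3,"dp":[0,0,-4],"spin":0},{"gripper":0.3,"dp":[0,0,-8],"spin":0},{"gripper":0.3,"dp":[0,0,-12],"spin":0},{"gripper":0.3,"dp":[0,0,-14],"spin":0},{"gripper":0.3,"dp":[0,0,-14],"spin":0},{"gripper":0.3,"dp":[0,0,-14],"spin":0}]'
python3 - <<'E'
from h import *
im,d,c=shot('wrist','w9.png'); P=cloud(d,c)
hang(P,-6,.015,np.array([.597,.0268]))
hsv=cv2.cvtColor(im,cv2.COLOR_RGB2HSV); near=np.hypot(P[...,0]-.597,P[...,1]-.0268)
red=((hsv[...,0]<4)|(hsv[...,0]>175))&(hsv[...,1]>190)
for n,m,z,r in [('red',red,.048,.05),('white',hsv[...,1]<50,.044,.06),('blue',(hsv[...,0]>100)&(hsv[...,0]<125)&(hsv[...,1]>120),.04,.07)]:
    m=(m&(near<r)&(P[...,2]>z-.006)&(P[...,2]<z+.004)); print(n,m.sum(),circ(P[m][:,:2]))
E
```

```text
time: 16.6
eef_pos: [0.6573, 0.0195, 0.2111]
tcp_rot: [0.053, 0.999, -0.0, 0.0]
wrist_force: [-0.8, 0.4, -1.3]
width: 0.03
gripper_force: 0.0
floor z 0.0108 slope along handle -0.001 across 0.012 tcp z-floor 0.1992
red 223 (array([0.59741706, 0.02555437]), np.float64(0.022341636827726857))
white 1061 (array([0.59796688, 0.02652942]), np.float64(0.03391611644318083))
blue 1033 (array([0.59783668, 0.02547168]), np.float64(0.04550872714286605))
```

View pics/w9.png

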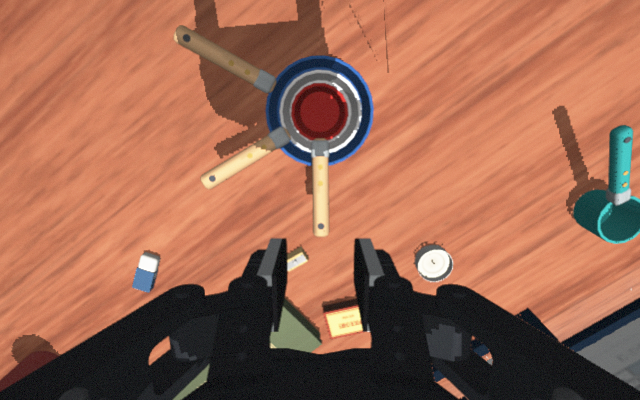

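The three pans are nested and concentric at about (320,110), lying flat. Their handles fan anticlockwise at 60-degree steps: blue (215,55), white (240,160), red (320,200). Handing in.

```bash
python3 -c "
from cell import env
print(env.close_job())"
```

```text
the job is handed in; nothing more can be done
None
```

The job is handed in: the white pan sits flat in the blue one and the red flat in the white, centred within about 1 mm, with the handles fanned about 60 degrees apart anticlockwise; it took about 17 s of the 56 s, and no verdict was returned.

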